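Close the quick-release vice on a heat sink and hold it nipped

TASK

I want to file the top edge of the heat sink that stands in the open bench vice, but it sticks out past one end of the jaws: with a fingertip, slide it sideways, still standing on its steel packing block, until it is in the middle of the jaws. Then push the vice's loose sliding jaw shut with the fingertips until the heat sink is nipped squarely between both jaws, and finish still pressing on the jaw with a steady 10 newtons or so, so that I can tighten the screw. Do not pick anything up, keep your fingers off the heat sink at the end, and leave everything else on the bench where it lies.

Things in the scene. Friction and masses are not known exactly. Their poses are not given: they have to be found in the camera images.
- bench_vice: Blue bench vice, fixed, 157 mm long, 104 mm wide over its feet (below z = 11 mm), 80 mm high. Origin under its middle at bench level; x points in the closing direction, from the sliding jaw (nearer the robot) to the fixed jaw, y along the jaws, z up. Both jaws are 66 mm wide (y -33 to 33 mm), tops at z = 80 mm.
- fixed_jaw_face (a point): Middle of the fixed jaw's gripping face, a pale steel plate in the plane x = 33 mm of the vice, z 58 to 78 mm.
- block_top (a point): Middle of the top of the ground-steel packing block that lies fixed on the vice's bed between the jaws: 20 mm (x) by 60 mm (y), its top 52 mm above the bench. It is smooth: the work slides on it easily.
- bench_vice_jaw (a joint): Opening of the sliding jaw in m: 0 shut, 0.045 fully open, starts at 0.038 to 0.045. The quick release is undone: the jaw slides along the vice's x against about 2 N of friction and stays where it is left. Its gripping face is at vice x = 0.031 - value; with the heat sink nipped square the value is 0.024.
- jaw_back (a point): Point on the back of the sliding jaw (towards the robot: the side to push on), at the middle of its 66 mm width, 58 mm above the bench. The back leans forward 4 mm from z = 44 to 66 mm and slopes away above that. The jaw carries its screw, which runs from under this point 84 mm towards the robot to a hub and a level T-bar; all of the screw is below z = 48 mm.
- heat_sink: Black finned heat sink, 40 x 40 x 26 mm, about 55 g, loose, standing on edge on the block: 40 mm along the jaws, 26 mm across, top at z = 92 mm, 12 mm above the jaws. Origin in the middle of its flat plate, which faces the fixed jaw; its z axis points from the plate to the fins, its y axis along the jaws. It starts 22 to 28 mm off the middle (to vice +y), 2 to 6 mm clear of the fixed jaw, a little askew.
- heat_sink_center (a point): Middle of the heat sink (13 mm from the plate, 20 mm from each edge), 72 mm above the bench while it stands on the block.
- spray_can: White spray can, 60 mm across, 168 mm high, standing to the left of the vice; a bystander, not to be moved. Origin under its middle.
- transformer: Grey ferrite transformer, 34 x 42 x 32 mm, to the left of the vice; a bystander, not to be moved. Origin under its middle.
- nut_dish: Steel dish of nuts, 85 mm across, 21 mm high, at the right-hand front corner; a bystander, not to be moved. Origin under its middle.
- cutters: Blue-handled cutters, 142 mm long, lying at the right-hand front; a bystander, not to be moved. Origin under its middle.
- screwdriver_yel: Yellow screwdriver, 205 mm long, lying at the front right of the vice; a bystander, not to be moved. Origin under its middle.
- screwdriver_blue: Blue screwdriver, 170 mm long, lying at the front right of the vice; a bystander, not to be moved. Origin under its middle.
- marker: Marker pen, 133 mm long, lying to the left behind the vice; a bystander, not to be moved. Origin under its middle.

How it is judged (in metres and radians):
On the way:
1. the heat sink has been slid to the middle of the jaws, still standing on its block, before the jaw is closed on it (y of heat_sink_center in the frame of bench_vice between -0.01 and 0.01 m and z of heat_sink_center in the frame of bench_vice between 0.068 and 0.076 m and value of joint bench_vice_jaw above 0.029 m), for 0.2 s.
At the end, for the whole second after the job is handed in: Heat sink on its block (height within 4 mm), within 10 mm of the jaws' middle, plate within 2 mm of the fixed jaw and square to 0.06 rad; sliding jaw against it (opening 0.021 to 0.0265 m, over 1 N); fingers press the jaw with 3 to 30 N and are off the heat sink (y of heat_sink_center in the frame of bench_vice between -0.01 and 0.01 m and z of heat_sink_center in the frame of bench_vice between 0.068 and 0.076 m and x of heat_sink in the frame of bench_vice above 0.031 m and angle between the z axis of heat_sink and the x axis of bench_vice, either way round below 0.06 rad and value of joint bench_vice_jaw between 0.021 and 0.0265 m and contact force between the fingers and bench_vice_jaw between 3 and 30 N and contact force between bench_vice_jaw and heat_sink above 1 N and contact force between the fingers and heat_sink below 0.3 N); the arm keeps its last pose, push and grip.
It fails at once if the heat sink is lifted more than 10 mm off its block, or falls from it (z of heat_sink_center in the frame of bench_vice above 0.082 m or z of heat_sink_center in the frame of bench_vice below 0.062 m).
It fails at once if the jaw is squeezed with more than 60 N (contact force between the fingers and bench_vice_jaw above 60 N).
It fails at once if another loose thing on the bench is moved by more than 20 mm (distance of any of spray_can, transformer, nut_dish, cutters, screwdriver_yel, screwdriver_blue, marker from where it was at the start of the episode above 0.02 m).
It also fails if it takes over 45 s, if anything falls off the work surface, if the arm or the gripper's body presses on something with over 40 N, if the wrist force passes 120 N, or if a joint passes its speed limit or range.

ROBOT

A 6-joint arm with a two-finger parallel gripper is mounted at the origin on a cart in front of the work surface, level with it; the furniture and walls round the work are solid. World frame = base frame: x ahead of the robot, y to its left, z up, the work surface at z = 0. Lengths are in mm, angles in rad, forces in N, time in s.
With the tool pointing down it reaches from about 350 to 775 mm from the base axis. Payload 7.3 kg.
Tool frame: the origin (TCP) lies on the centre line of the jaws, within the pads' length; the fingertips stand 17 mm ahead of it and the grasp point (between the pads) lies 2 mm behind it; z points along the fingers, y is the line along which they close (so a half turn about z gives the same grasp; the last joint's range is limited). The gripper opens to 92 mm and grips with 3 to 60 N. Pads are 19 mm wide; open, the fingers measure 130 mm over their backs; the gripper's body (75 mm by 190 mm) begins 47 mm behind the grasp point.
Start: joints at [1.087, 0.342, 1.524, -0, 1.275, -0.146], TCP at [173.977, 495.354, 243.741] pointing down, gripper open.
Joint ranges: [-2.53, 2.53], [-0.77, 2.02], [0.04, 2.7], [-1, 4.14], [0.28, 2.66], [-3.11, 3.11]. Speed limits (rad/s): [2.57, 2.57, 3.14, 3.14, 3.14, 3.14].

INTERFACE

Orientations are given as [roll, pitch, yaw] about the fixed x, y, z axes, in that order (R = Rz(yaw) Ry(pitch) Rx(roll)).
In Python, from plant import bot gives the robot as it stands. The module is installed in compiled form; this text tells all that it offers.
- The arm moves only by the shell command python3 -m pendant 'ROWS'. ROWS is JSON, a list of rows, each a list of 3 entries, a list of its own where there are three numbers: the shift along the world's x, y, z as a fraction of full scale, then the turn, a rotation vector about the world's x, y, z as a fraction of full scale, then the opening, from -1 (shut) to 1 (fully open), so that 0 is half open. In form: [[[tx, ty, tz], [rx, ry, rz], claw], ...]. A call has exactly 10 rows; each row shifts and turns the commanded pose from where the row before left it; what a row does not reach is not made up. Full scale, the value 1, is 30 mm for a shift and 0.12 rad for a turn. A row lasts 1/12 s, in which the tool goes at most 41.7 mm and 7.16 degrees, less where a joint would pass 70% of its speed; a pose out of reach is approached as far as the arm can. A call with a number of a shift or a turn outside -1 to 1 is refused whole. A call with a gripper value outside its range is refused whole. The fingers move at their own pace and stop on an object; the grip force is fixed at half the most. Time passes only in rows, so rows that do not move let the fingers close, or fill a call up. It gives the time, the measured TCP pose, the force, the opening and the grip force at its end, in the units of the state.
- bot.get_obs(): the state, without advancing time (a new reading comes with each control period).
- bot.capture(name): name is "side" or "top" or "wrist"; returns the picture (480x640x3 uint8, blue, green, red); there is no depth.
- bot.camera_params(name): a dict with "fovy" (degrees; the focal length in pixels is half the picture's height over the tangent of half this angle, whatever the lens; pixels are square), "cx", "cy" (the principal point, pixels), "distortion" ([k1, k2, p1, p2, k3] as OpenCV has them; the pictures are not rectified), "camera_from_world" (4x4, takes a point from world to camera coordinates). Camera axes: x right, y down, z forward; pixel columns grow to the right and rows downward; lengths in mm; the calibration is good to about 2 mm. A picture is of the moment at which its call begins: read the wrist's pose just before it. camera_params takes no time and is no camera call; for the wrist camera it gives the pose at the moment of the call.
- bot.close_job(): hands the job in; it is judged then, once.
The state is a dict: "time": time; "joint_positions": joint angles; "dq": joint speeds; "tau": joint torques, N m; "tool_pos": TCP position; "tcp_rot": TCP orientation; "contact_force": force on the tool from outside, world axes, zero at the start; "moment": the same for the moment, N m; "grip_width": finger opening in mm; "finger_force": force on a finger pad.
Only numpy, scipy, OpenCV 4.12 (cv2) and the standard library are available. Lean on these libraries where they do the work, as an engineer would, in place of code of your own. Each camera call takes 0.05 s, during which the arm holds its last target. There are 200 camera calls.

## Working session

There is one attempt and no reset: what is moved stays moved. The work goes in short steps, Python scripts to look and compute and a shell command to move; the robot and the scene stay as the last step left them, time stands still between calls to the robot, and variables do not carry over. Pictures are saved under pics/ and viewed, at most 10 in all, crops included, and the job is handed in when it is done.

```bash
mkdir -p pics; cat > h.py <<'E'
import numpy as np,cv2
from plant import bot
def K(n):
    p=bot.camera_params(n); f=240/np.tan(np.radians(p["fovy"])/2)
    return np.array([[f,0,p["cx"]],[0,f,p["cy"]],[0,0,1.]]),np.array(p["distortion"],float),np.array(p["camera_from_world"],float)
def ray(n,uv,P=None):
    k,d,T=P or K(n); q=cv2.undistortPoints(np.array(uv,float).reshape(-1,1,2),k,d).reshape(-1,2)
    R=T[:3,:3]; o=-R.T@T[:3,3]; return o,np.c_[q,np.ones(len(q))]@R
def plane(n,uv,z,P=None):
    o,d=ray(n,uv,P); return o+d*((z-o[2])/d[:,2])[:,None]
def proj(n,X,P=None):
    k,d,T=P or K(n); return cv2.projectPoints(np.array(X,float).reshape(-1,3),cv2.Rodrigues(T[:3,:3])[0],T[:3,3],k,d)[0].reshape(-1,2)
E
python3 - <<'E'
from h import *
for n in("top","side"):
    cv2.imwrite(f"pics/{n}0.png",bot.capture(n)); k,d,T=K(n); print(n,k[0,0],d,-T[:3,:3].T@T[:3,3],T[:3,:3].round(2).tolist())
o=bot.get_obs();print({k:np.round(v,3).tolist() for k,v in o.items()})
E
```

```text
top 479.16714904230395 [-0.07616793  0.          0.          0.          0.        ] [ 243.32685412   10.35513835 1492.83504406] [[-0.0, -1.0, -0.01], [-0.99, 0.01, -0.17], [0.17, 0.01, -0.99]]
side 602.8315433386176 [0.01910535 0.         0.         0.         0.        ] [1226.70366139 -879.88453272 1254.94013528] [[0.79, 0.62, -0.01], [0.43, -0.56, -0.7], [-0.44, 0.55, -0.71]]
{'time': 0.1, 'joint_positions': [1.087, 0.343, 1.525, -0.0, 1.275, -0.146], 'dq': [-0.002, -0.002, -0.005, 0.001, -0.002, 0.002], 'tau': [0.003, -43.201, -24.47, 0.072, 0.053, -0.0], 'tool_pos': [173.81, 495.031, 243.107], 'tcp_rot': [-3.14, -0.0, 2.804], 'contact_force': [0.432, -0.913, 0.217], 'moment': [-0.017, 0.007, -0.032], 'finger_force': 0.0, 'grip_width': 91.789}
```

View pics/top0.png

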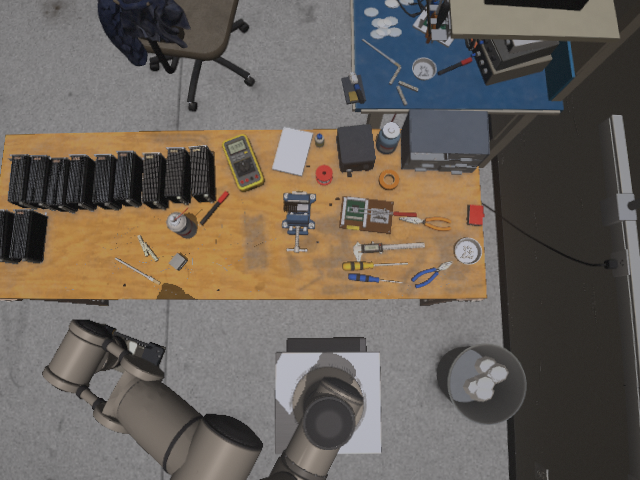

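View pics/side0.png

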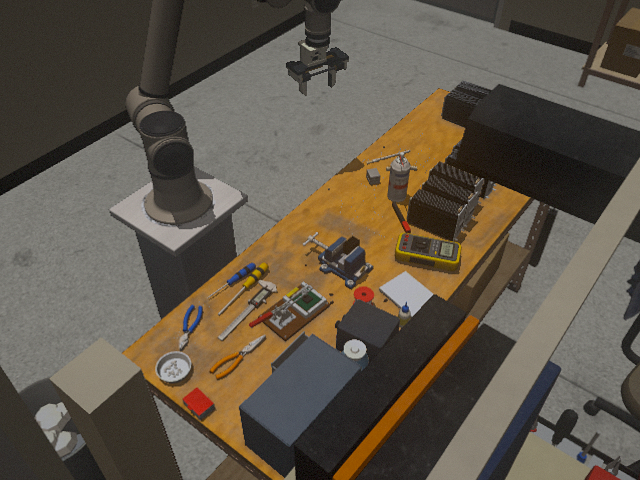

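The top view shows the vice at about (298,212), T-bar at (297,250), heat sink between the jaws at about (293,208), pointing roughly along +x. The side view shows it at about (345,255). I'll zoom in and get coarse positions.

```bash
python3 - <<'E'
from h import *
a=cv2.imread("pics/top0.png")[180:260,260:340]; b=cv2.imread("pics/side0.png")[220:300,300:380]
cv2.imwrite("pics/c0.png",np.hstack([cv2.resize(x,(400,400),interpolation=cv2.INTER_CUBIC) for x in(a,b)]))
print(plane("top",[[298,198],[298,226],[297,250]],80).round(),plane("side",[[345,255]],60).round())
print(plane("top",[[180,225],[180,262]],0).round())
k,d,T=K("wrist");print(k[0,0],d,(-T[:3,:3].T@T[:3,3]).round(),T[:3,:3].round(2).tolist())
E
```

```text
[[612.  88.  80.]
 [525.  87.  80.]
 [453.  90.  80.]] [[590.  81.  60.]]
[[547. 471.   0.]
 [428. 465.   0.]]
364.6058714049761 [-0.03863733  0.          0.          0.          0.        ] [102. 520. 384.] [[0.33, 0.94, -0.0], [0.91, -0.32, 0.28], [0.26, -0.09, -0.96]]
```

View pics/c0.png

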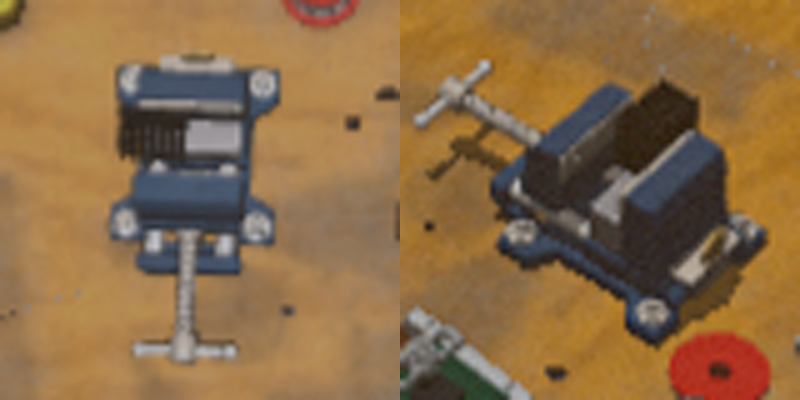

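The crop shows the vice almost square to the bench, with the heat sink out past the left (+y) end. I'll move so that the wrist camera is above the vice, with the fingers closed and yaw = π.

```bash
python3 -m pendant '[[[0.74,-0.68,0],[0,0,0.28],-1],[[0.74,-0.68,0],[0,0,0.28],-1],[[0.74,-0.68,0],[0,0,0.28],-1],[[0.74,-0.68,0],[0,0,0.28],-1],[[0.74,-0.68,0],[0,0,0.28],-1],[[0.74,-0.68,0],[0,0,0.28],-1],[[0.74,-0.68,0],[0,0,0.28],-1],[[0.74,-0.68,0],[0,0,0.28],-1],[[0.74,-0.68,0],[0,0,0.28],-1],[[0.74,-0.68,0],[0,0,0.28],-1]]'; python3 -m pendant '[[[0.74,-0.68,0],[0,0,0],-1],[[0.74,-0.68,0],[0,0,0],-1],[[0.74,-0.68,0],[0,0,0],-1],[[0.74,-0.68,0],[0,0,0],-1],[[0.74,-0.68,0],[0,0,0],-1],[[0.74,-0.68,0],[0,0,0],-1],[[0.74,-0.68,0],[0,0,0],-1],[[0.74,-0.68,0],[0,0,0],-1],[[0.74,-0.68,0],[0,0,0],-1],[[0,0,0],[0,0,0],-1]]'
python3 - <<'E'
from h import *
np.savez("w1.npz",*K("wrist"));cv2.imwrite("pics/w1.png",bot.capture("wrist"))
o=bot.get_obs();print(o["time"],o["tool_pos"],o["tcp_rot"])
E
```

```text
time: 0.93
tool_pos: [396.7, 290.1, 243.5]
tcp_rot: [-3.141, -0.001, 3.141]
contact_force: [0.4, 0.6, 0.1]
grip_width: 29.5
finger_force: 0.0
time: 1.77
tool_pos: [598.7, 103.7, 242.5]
tcp_rot: [-3.14, 0.0, 3.136]
contact_force: [-1.0, -0.1, 0.2]
grip_width: 0.4
finger_force: 0.0
1.8167 [596.94323178 105.59225047 242.48446907] [-3.14127168e+00 -1.27896773e-03  3.13642419e+00]
```

View pics/w1.png

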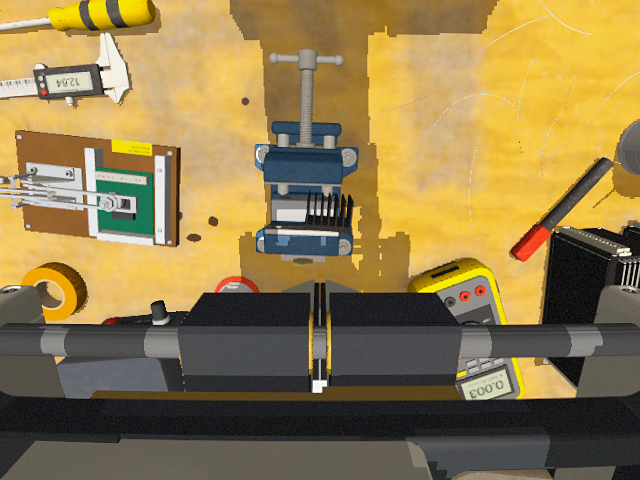

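The wrist view (+x down, +y right) shows the vice: sliding jaw at columns 265–357, rows 147–182; fixed jaw at row about 235; heat sink fins at (308–352, 195–228). Zooming in for exact points.

```bash
python3 - <<'E'
import cv2
a=cv2.imread("pics/w1.png")[130:270,235:375]
cv2.imwrite("pics/c1.png",cv2.resize(a,(588,588),interpolation=cv2.INTER_CUBIC))
E
```

```text
(no output)
```

View pics/c1.png

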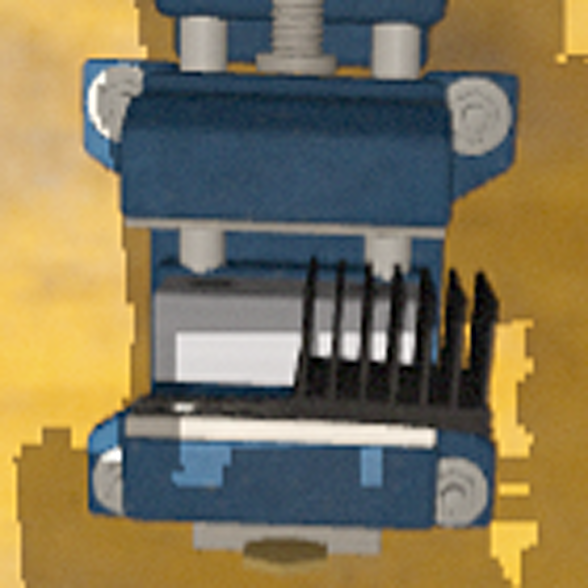

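```bash
python3 - <<'E'
from h import *
w=np.load("w1.npz");P=tuple(w[f"arr_{i}"] for i in range(3))
c=lambda L:np.array(L,float)/4.2+[235,130]
f=lambda L,z:plane("wrist",c(L),z,P)
fx=f([[125,437],[435,446]],78); sl=f([[123,220],[450,230]],80); hs=f([[297,398],[493,405],[491,430],[312,260],[484,272]],92)
sc=f([[118,100],[478,115],[460,490],[115,480]],11)
for n,a in zip(("fixed","slide","hs","screws"),(fx,sl,hs,sc)):print(n,a.round(1).tolist())
m=(fx[0]+fx[1]+sl[0]+sl[1])[:2]/4
e=(fx[1]-fx[0]+sl[1]-sl[0])[:2]; yaw=-np.arctan2(e[0],e[1]); ux=np.array([np.cos(yaw),np.sin(yaw)]);uy=np.array([-ux[1],ux[0]])
o=fx.mean(0)[:2]; O=o-33*ux; O=O+uy*(uy@(m-O))
print("yaw",yaw,"origin",O,"widths",np.linalg.norm(fx[1]-fx[0]),np.linalg.norm(sl[1]-sl[0]))
for n,a in zip(("fixed","slide","hs","screws"),(fx,sl,hs,sc)):print(n,np.c_[(a[:,:2]-O)@ux,(a[:,:2]-O)@uy].round(1).tolist())
o=bot.get_obs();print(o["time"],o["tool_pos"])
E
```

```text
fixed [[605.1, 55.9, 78.0], [607.4, 120.0, 78.0]]
slide [[560.2, 57.9, 80.0], [562.6, 122.5, 80.0]]
hs [[593.6, 92.2, 92.0], [595.3, 130.6, 92.0], [600.3, 130.3, 92.0], [566.6, 95.5, 92.0], [569.1, 128.4, 92.0]]
screws [[540.3, 47.5, 11.0], [544.3, 133.0, 11.0], [637.6, 129.9, 11.0], [634.5, 42.2, 11.0]]
yaw -0.0365532970575236 origin [573.30777358  89.48794984] widths 64.13978951256236 64.63095453462877
fixed [[33.0, -32.4], [33.0, 31.8]]
slide [[-12.0, -32.0], [-11.9, 32.6]]
hs [[20.2, 3.5], [20.5, 41.9], [25.5, 41.8], [-6.9, 5.8], [-5.7, 38.7]]
screws [[-31.5, -43.2], [-30.5, 42.5], [62.8, 42.7], [62.9, -45.0]]
1.8167 [596.94323178 105.59225047 242.48446907]
```

Vice origin is about (573.3, 89.5) with yaw -0.036. Measured widths and jaw opening (about 43 mm) fit what was given, and the heat sink centre sits at vice (14, 23). Next I go down beside its +y end: vice (15, 74), TCP z 75.

```bash
python3 -m pendant '[[[-0.08,0.92,0],[0,0,-0.15],-1],[[-0.08,0.92,0],[0,0,-0.15],-1],[[0,0,-0.8],[0,0,0],-1],[[0,0,-0.8],[0,0,0],-1],[[0,0,-0.8],[0,0,0],-1],[[0,0,-0.8],[0,0,0],-1],[[0,0,-0.8],[0,0,0],-1],[[0,0,-0.8],[0,0,0],-1],[[0,0,-0.8],[0,0,0],-1],[[0,0,0],[0,0,0],-1]]'
cat >> h.py <<'E'
O=np.array([573.3,89.5]);ux=np.array([.9993,-.0366]);uy=np.array([.0366,.9993])
def st():
    o=bot.get_obs();p=np.array(o["tool_pos"]);q=p[:2]-O;print(round(o["time"],2),"vice",(q@ux).round(1),(q@uy).round(1),"z",p[2].round(1),"yaw",round(o["tcp_rot"][2],4),"F",np.round(o["contact_force"],1),"w",round(o["grip_width"],1))
def snap(f,n="wrist"):
    P=K(n);np.savez(f+".npz",*P);im=bot.capture(n);cv2.imwrite(f"pics/{f}.png",im);return im,P
E
python3 - <<'E'
from h import *
snap("w2");st()
E
```

```text
time: 2.65
tool_pos: [586.9, 163.3, 70.9]
tcp_rot: [-3.14, -0.01, 3.105]
contact_force: [-0.9, -0.1, -0.3]
grip_width: 0.3
finger_force: 0.0
2.7 vice 12.4 74.5 z 73.5 yaw 3.1046 F [ 0.9 -0.2  0.4] w 0.2
```

View pics/w2.png

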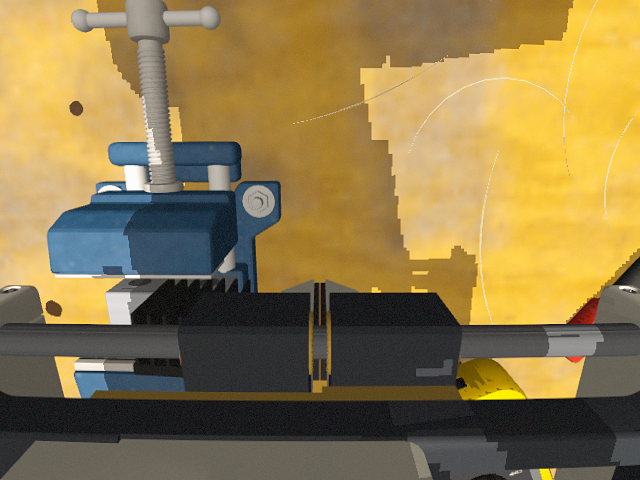

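The fingers are beside the heat sink's +y end with the tips at about (320,285), in line with the gap and clear of the jaws. I push about 36 mm along vice -y.

```bash
python3 -m pendant '[[[0.09,-0.3,0],[0,0,0],-1],[[0,-0.1,0],[0,0,0],-1],[[0,-0.1,0],[0,0,0],-1],[[-0.01,-0.1,0],[0,0,0],-1],[[0,-0.1,0],[0,0,0],-1],[[0,-0.1,0],[0,0,0],-1],[[-0.01,-0.1,0],[0,0,0],-1],[[0,-0.1,0],[0,0,0],-1],[[-0.01,-0.1,0],[0,0,0],-1],[[0,-0.1,0],[0,0,0],-1]]'
python3 - <<'E'
from h import *
st();snap("t3","top");snap("s3","side")
E
```

```text
time: 3.53
tool_pos: [592.7, 126.6, 75.7]
tcp_rot: [3.142, -0.0, 3.104]
contact_force: [-0.4, 0.2, 0.7]
grip_width: 0.5
finger_force: 0.1
3.53 vice 18.1 37.8 z 75.7 yaw 3.1038 F [-0.4  0.2  0.7] w 0.5
```

```bash
python3 -m pendant '[[[0,0.4,0],[0,0,0],-1],[[0,0,0.8],[0,0,0],-1],[[0,0,0.8],[0,0,0],-1],[[0,0,0.8],[0,0,0],-1],[[0,0,0.8],[0,0,0],-1],[[0,0,0.8],[0,0,0],-1],[[0,0,0.8],[0,0,0],-1],[[0,0,0.8],[0,0,0],-1],[[0.1,-0.8,0],[0,0,0],-1],[[0.1,-0.5,0],[0,0,0],-1]]'
python3 - <<'E'
from h import *
st();im,P=snap("w4")
u,v=proj("wrist",[[580,92,80]],P)[0].astype(int);print(u,v)
cv2.imwrite("pics/c4.png",cv2.resize(im[v-80:v+60,u-70:u+70],(588,588),interpolation=cv2.INTER_CUBIC))
E
```

```text
time: 4.47
tool_pos: [599.4, 100.6, 245.9]
tcp_rot: [3.141, 0.004, 3.106]
contact_force: [0.8, -0.7, -0.8]
grip_width: 0.7
finger_force: 0.0
4.47 vice 25.7 12.0 z 245.9 yaw 3.1058 F [ 0.8 -0.7 -0.8] w 0.7
308 203
```

View pics/c4.png

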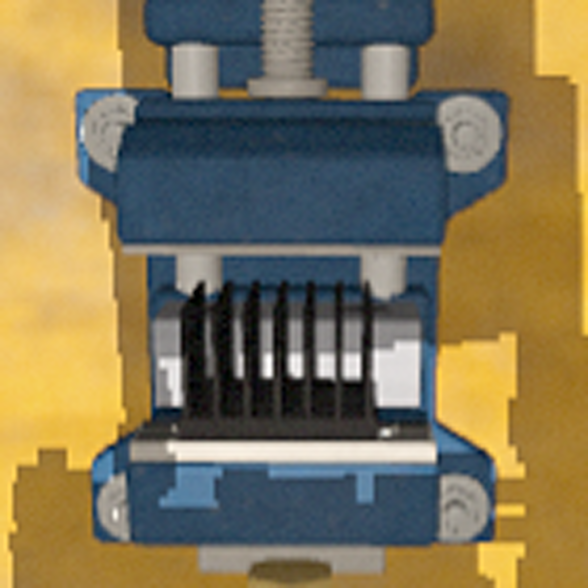

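The heat sink now sits at crop columns 180–378 and the jaws at 118–442, so it is within about 1 mm of centre, standing and square. Now I locate the jaw back.

```bash
python3 - <<'E'
from h import *
w=np.load("w4.npz");P=tuple(w[f"arr_{i}"] for i in range(3))
c=lambda L:np.array(L,float)/4.2+[238,123]
def f(n,L,z):
    a=plane("wrist",c(L),z,P)[:,:2]-O;print(n,np.c_[a@ux,a@uy].round(1).tolist())
f("front",[[123,248],[442,248]],80);f("slope/top",[[118,152],[445,152]],80);f("back66",[[120,118],[440,118]],66);f("back44",[[120,118],[440,118]],44);f("hs",[[182,420],[378,420]],92);f("fins",[[200,285],[370,285]],52);f("fixed",[[130,461],[436,461]],78)
f("collar z40",[[285,80]],40)
st()
E
```

```text
front [[-11.8, -31.6], [-11.8, 32.0]]
slope/top [[-30.6, -31.9], [-30.6, 32.2]]
back66 [[-36.5, -33.2], [-36.5, 32.0]]
back44 [[-35.5, -36.3], [-35.5, 33.4]]
hs [[20.5, -19.6], [20.5, 19.2]]
fins [[-0.2, -19.0], [-0.2, 18.2]]
fixed [[32.7, -32.2], [32.7, 31.7]]
collar z40 [[-43.4, -0.4]]
4.52 vice 26.0 9.2 z 244.7 yaw 3.1031 F [ 0.2 -1.8 -0.3] w 0.6
```

Jaw back is at vice x ≈ -37, so contact should come with the TCP at about -47. I go behind it to vice (-62, 0), TCP z 72.

```bash
python3 -m pendant '[[[-0.73,-0.07,0],[0,0,0],-1],[[-0.73,-0.07,0],[0,0,0],-1],[[-0.73,-0.07,0],[0,0,0],-1],[[-0.73,-0.06,0],[0,0,0],-1],[[0,0,-0.95],[0,0,0],-1],[[0,0,-0.95],[0,0,0],-1],[[0,0,-0.95],[0,0,0],-1],[[0,0,-0.95],[0,0,0],-1],[[0,0,-0.95],[0,0,0],-1],[[0,0,-0.95],[0,0,0],-1]]'
python3 -m pendant '[[[0.1,0,0],[0,0,0],-1],[[0.1,0,0],[0,0,0],-1],[[0.1,0,0],[0,0,0],-1],[[0,0,0],[0,0,0],-1],[[0,0,0],[0,0,0],-1],[[0,0,0],[0,0,0],-1],[[0,0,0],[0,0,0],-1],[[0,0,0],[0,0,0],-1],[[0,0,0],[0,0,0],-1],[[0,0,0],[0,0,0],-1]]'
python3 -c "
from h import *
st()"
```

```text
time: 5.35
tool_pos: [511.1, 92.9, 71.6]
tcp_rot: [3.141, 0.0, 3.104]
contact_force: [-0.2, -0.6, -0.2]
grip_width: 0.1
finger_force: 0.0
time: 6.18
tool_pos: [520.1, 91.8, 72.9]
tcp_rot: [3.141, 0.0, 3.104]
contact_force: [-0.3, 0.1, 1.0]
grip_width: 0.6
finger_force: 0.0
6.18 vice -53.2 0.4 z 72.9 yaw 3.1037 F [-0.3  0.1  1. ] w 0.6
```

```bash
python3 -m pendant '[[[0.06,0,0],[0,0,0],-1],[[0.06,0,0],[0,0,0],-1],[[0.06,0,0],[0,0,0],-1],[[0.06,-0.01,0],[0,0,0],-1],[[0.06,0,0],[0,0,0],-1],[[0.06,0,0],[0,0,0],-1],[[0.06,-0.01,0],[0,0,0],-1],[[0.06,0,0],[0,0,0],-1],[[0,0,0],[0,0,0],-1],[[0,0,0],[0,0,0],-1]]'
python3 -c "
from h import *
st()"
```

```text
time: 7.02
tool_pos: [534.8, 91.2, 72.7]
tcp_rot: [3.142, 0.0, 3.104]
contact_force: [0.2, 0.0, 0.4]
grip_width: 0.4
finger_force: 0.4
7.02 vice -38.5 0.3 z 72.7 yaw 3.1038 F [0.2 0.  0.4] w 0.4
```

```bash
python3 -m pendant '[[[0.05,0,0],[0,0,0],-1],[[0.05,0,0],[0,0,0],-1],[[0.05,0,0],[0,0,0],-1],[[0.05,0,0],[0,0,0],-1],[[0.05,0,0],[0,0,0],-1],[[0.05,-0.01,0],[0,0,0],-1],[[0.05,0,0],[0,0,0],-1],[[0.05,0,0],[0,0,0],-1],[[0.05,0,0],[0,0,0],-1],[[0.05,0,0],[0,0,0],-1]]'
python3 - <<'E'
from h import *
st();im,P=snap("w6");cv2.imwrite("pics/w6c.png",im[100:400,150:500])
E
```

```text
time: 7.85
tool_pos: [541.4, 91.1, 72.3]
tcp_rot: [-3.14, -0.019, 3.105]
contact_force: [-33.6, 0.4, 26.4]
grip_width: 0.2
finger_force: 18.8
7.85 vice -32.0 0.5 z 72.3 yaw 3.1045 F [-33.6   0.4  26.4] w 0.2
```

View pics/w6c.png

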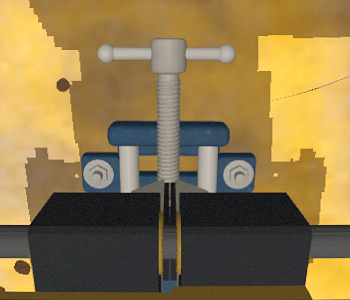

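The wrist crop mostly shows the fingers against the jaw back, above the screw at about (168,180). The force of 33 N is too high, so I back off a little and check.

```bash
python3 -m pendant '[[[-0.1,0,0.03],[0,0,0],-1],[[-0.1,0,0.03],[0,0,0],-1],[[0,0,0],[0,0,0],-1],[[0,0,0],[0,0,0],-1],[[0,0,0],[0,0,0],-1],[[0,0,0],[0,0,0],-1],[[0,0,0],[0,0,0],-1],[[0,0,0],[0,0,0],-1],[[0,0,0],[0,0,0],-1],[[0,0,0],[0,0,0],-1]]'
python3 - <<'E'
from h import *
st();a,_=snap("t7","top");b,_=snap("s7","side")
st()
cv2.imwrite("pics/c7.png",np.hstack([cv2.resize(x,(400,400),interpolation=cv2.INTER_CUBIC) for x in(a[180:260,260:340],b[220:300,300:380])]))
E
```

```text
time: 8.73
tool_pos: [540.8, 91.0, 73.6]
tcp_rot: [-3.141, -0.007, 3.104]
contact_force: [-8.9, -0.3, 1.1]
grip_width: 0.1
finger_force: 4.6
8.73 vice -32.6 0.3 z 73.6 yaw 3.104 F [-8.9 -0.3  1.1] w 0.1
8.83 vice -32.6 0.3 z 73.6 yaw 3.1039 F [-8.3  0.5  2.1] w 0.7
```

View pics/c7.png

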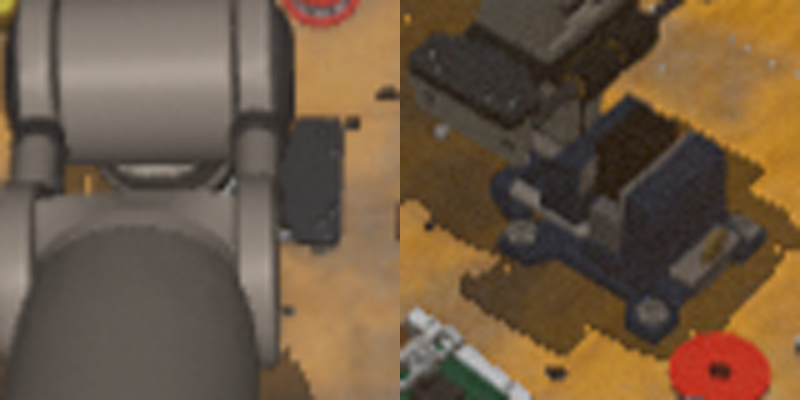

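The side crop shows the jaw up against the heat sink, which is in the middle, with the plate near the fixed jaw. I check the opening with overlaid expected edges (green 24 mm, red 30 mm, yellow fixed face).

```bash
python3 - <<'E'
from h import *
b=cv2.imread("pics/s7.png");P=K("side")
im=cv2.resize(b[225:285,310:370],(600,600),interpolation=cv2.INTER_CUBIC)
def V(L): L=np.array(L,float);return np.c_[O+L[:,:1]*ux+L[:,1:2]*uy,L[:,2]]
def ln(L,c):
    q=((proj("side",V(L),P)-[310,225])*10+5).astype(np.int32);cv2.polylines(im,[q],False,c,1)
ln([[7,-33,60],[7,-33,80],[7,33,80]],(0,255,0));ln([[1,-33,60],[1,-33,80],[1,33,80]],(0,0,255));ln([[33,-33,78],[33,33,78]],(0,255,255))
ln([[7,-20,92],[33,-20,92],[33,20,92]],(255,255,0));ln([[-23,-33,78],[7,-33,80]],(0,255,0))
cv2.imwrite("pics/c8.png",im)
E
```

```text
(no output)
```

View pics/c8.png

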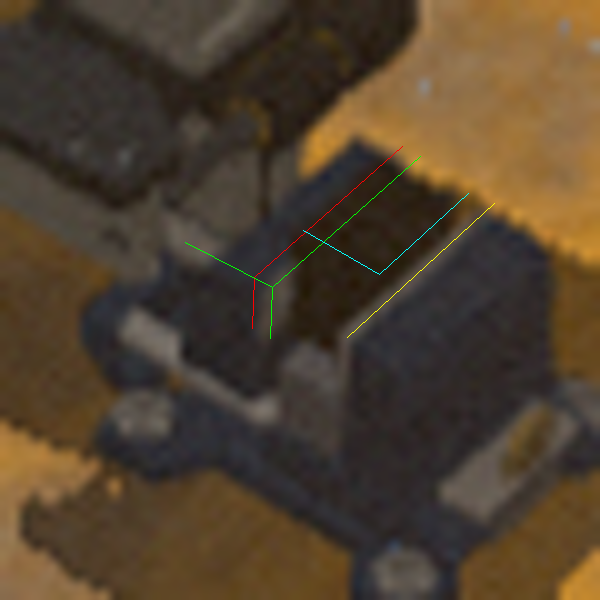

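The jaw face matches the 24 mm (green) lines and the fixed plate matches yellow. The heat sink is nipped and the push is a steady 9 N or so, so I hand in.

```bash
python3 -c "
from h import *
st();print(bot.close_job())"
```

```text
8.83 vice -32.6 0.3 z 73.6 yaw 3.1039 F [-8.3  0.5  2.1] w 0.7
the job is handed in; nothing more can be done
None
```

The job is handed in with no verdict shown: the heat sink sits within about 1 mm of the middle of the jaws and looks nipped square at about the 24 mm opening, with the fingers pressing the jaw at 8–9 N (briefly about 34 N while closing) and, as far as the cameras show, nothing else touched.

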